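# Put the microscope spares back in their own docks

### The arm

A 6-joint arm with a two-finger parallel gripper is mounted at the origin on the work surface; the furniture and walls round the work are solid. World frame = base frame: x ahead of the robot, y to its left, z up, the work surface at z = 0. Lengths are in m, angles in rad, forces in N, time in s.
With the tool pointing down it reaches from about 0.35 to 0.975 m from the base axis. Payload 7.1 kg.
Tool frame: the origin (TCP) lies between the finger pads; the fingertips stand 19 mm ahead of it and the grasp point (between the pads) is the TCP; z points along the fingers, y is the line along which they close (so a half turn about z gives the same grasp; the last joint's range is limited). The gripper opens to 88 mm and grips with 3 to 60 N. Pads are 20 mm wide; open, the fingers measure 115 mm over their backs; the gripper's body (75 mm by 178 mm) begins 61 mm behind the grasp point.
Start: joints at [1.209, 0.423, 1.63, -0, 1.089, -0.019], TCP at [0.21, 0.589, 0.242] pointing down, gripper open.
Joint ranges: [-3, 3], [-0.9, 2.11], [0.09, 2.58], [-1.31, 4.45], [0.11, 2.69], [-2.54, 2.54]. Speed limits (rad/s): [2.39, 2.39, 3.01, 3.14, 3.14, 3.14].

### API

Orientations are given as a unit quaternion [x, y, z, w].
In Python, from cell import env, optics gives the robot as it stands. The module is installed in compiled form; this text tells all that it offers.
- The arm moves only by the shell command python3 -m inch 'ROWS'. ROWS is a JSON object of lists of equal length, an entry for each row: "translation": the shift along the tool's x, y, z in cm, a list of three; "dr": the turn, a rotation vector about the tool's x, y, z in degrees, a list of three; "gripper": the opening, from 0 (shut) to 1 (fully open). A call has exactly 10 rows; each row shifts and turns the commanded pose from where the row before left it, along the tool's axes as they then stand; what a row does not reach is not made up. A row lasts 1/8 s, in which the tool goes at most 62.5 mm and 10.7 degrees, less where a joint would pass 70% of its speed; a pose out of reach is approached as far as the arm can. A call with a gripper value outside its range is refused whole. The fingers move at their own pace and stop on an object; the grip force is fixed at half the most. Time passes only in rows, so rows that do not move let the fingers close, or fill a call up. It gives the time, the measured TCP pose, the force, the opening and the grip force at its end, in the units of the state.
- env.sense(): the state, without advancing time (a new reading comes with each control period).
- optics.snapshot(name): name is "scene" or "side" or "wrist"; returns the picture (480x640x3 uint8, red, green, blue); there is no depth.
- optics.camera_params(name): a dict with "vfov" (degrees; the focal length in pixels is half the picture's height over the tangent of half this angle, whatever the lens; pixels are square), "cx", "cy" (the principal point, pixels), "distortion" ([k1, k2, p1, p2, k3] as OpenCV has them; the pictures are not rectified), "extrinsics" (4x4, takes a point from world to camera coordinates). Camera axes: x right, y down, z forward; pixel columns grow to the right and rows downward; lengths in m; the calibration is good to about 2 mm. A picture is of the moment at which its call begins: read the wrist's pose just before it. camera_params takes no time and is no camera call; for the wrist camera it gives the pose at the moment of the call.
- env.hand_in(): hands the job in; it is judged then, once.
The state is a dict: "t": time; "joint_positions": joint angles; "joint_velocities": joint speeds; "joint_torque": joint torques, N m; "position": TCP position; "tcp_rot": TCP orientation; "contact_force": force on the tool from outside, world axes, zero at the start; "torque": the same for the moment, N m; "width": finger opening in m; "grasp_force": force on a finger pad.
Only numpy, scipy, OpenCV 4.12 (cv2) and the standard library are available. Lean on these libraries where they do the work, as an engineer would, in place of code of your own. Each camera call takes 0.05 s, during which the arm holds its last target. There are 200 camera calls.

### The job

The four microscope spares each stand in the wrong dock: move them round so that the small dropper bottle stands in the round dock, the bulb carton in the square dock, the bare objective in the six-sided dock and the lens canister in the oblong dock, each upright in the middle of its dock. A dock holds only one thing, but the empty rubber mat is free as a parking place on the way. Keep the spares upright; the grey press in the middle (column 22 cm, hand lever 31 cm high) and the dark drawer cabinet (19 cm) are in the way, so lift things over or steer round them.

Things in the scene. Friction and masses are not known exactly. Their poses are not given: they have to be found in the camera images.
- dropper_bottle: slim black reagent bottle with a white screw cap, 28 mm diameter, 68 mm tall; the straight body reaches to about 40 mm, then shoulders and the 16 mm cap (55 to 68 mm). Loose, stands upright. Origin: centre of its underside; z up
- bulb_carton: small lamp carton, kraft brown with an orange patch, nearly square, 43 x 42 mm, 62 mm tall; its x and y axes are square to its upright faces. Loose, stands upright. Origin: centre of its underside; z up
- objective: bare microscope objective, pale metal, round, 29 mm diameter, 48 mm tall, straight to about 28 mm and then tapering to a narrow nose. Loose, stands upright. Origin: centre of its underside; z up
- lens_canister: closed plain black round canister, 37 mm diameter, 60 mm tall. Loose, stands upright. Origin: centre of its underside; z up
- round_dock: round dock, 64 mm inside diameter, aluminium rim; floor of cork 2 mm above the bench, rim 5 mm wide whose top is 6 mm above the bench (grip the thing standing in it above the rim); fixed to the bench. Origin: centre of the underside, on the bench; z up
- square_dock: square dock, 66 x 66 mm inside, aluminium rim; floor of cork 2 mm above the bench, rim 5 mm wide whose top is 6 mm above the bench (grip the thing standing in it above the rim); fixed to the bench. Origin: centre of the underside, on the bench; z up
- hex_dock: six-sided dock, 64 mm inside across the flats, aluminium rim; floor of cork 2 mm above the bench, rim 5 mm wide whose top is 6 mm above the bench (grip the thing standing in it above the rim); fixed to the bench. Origin: centre of the underside, on the bench; z up
- oblong_dock: oblong (rectangular) dock, 66 mm inside along its x and 106 mm along its y, aluminium rim; floor of cork 2 mm above the bench, rim 5 mm wide whose top is 6 mm above the bench (grip the thing standing in it above the rim); fixed to the bench. Origin: centre of the underside, on the bench; z up
- rubber_mat: flat black rubber mat, 90 x 90 mm and 3 mm thick, fixed to the bench, empty: the parking place. Origin: centre of the underside, on the bench; z up
Not all that is in view belongs to the job. Leave any turquoise look-alike of the lens_canister alone.

How it is judged:
By the outcome, as a careful person would: the job done as asked, in the order asked, and still so for the second after the job is handed in, with the robot touching nothing.
It also fails if it takes over 144 s, if anything falls off the work surface, if the arm or the gripper's body presses on something with over 40 N, if the wrist force passes 120 N, or if a joint passes its speed limit or range.

## Working session

There is one attempt and no reset: what is moved stays moved. The work goes in short steps, Python scripts to look and compute and a shell command to move; the robot and the scene stay as the last step left them, time stands still between calls to the robot, and variables do not carry over. Pictures are saved under pics/ and viewed, at most 14 in all, crops included, and the job is handed in when it is done.

```bash
mkdir -p pics; cat > h.py <<'E'
import numpy as np, cv2
from cell import env, optics
def snap(n,f):
    p=optics.camera_params(n); im=optics.snapshot(n); cv2.imwrite('pics/'+f+'.png',im[:,:,::-1]); np.savez('pics/'+f+'.npz',E=p['extrinsics'],i=[p['vfov'],p['cx'],p['cy']],d=p['distortion']); return im
def px2w(f,pts,z):
    q=np.load('pics/'+f+'.npz'); E=q['E']; v,cx,cy=q['i']; fl=240/np.tan(np.radians(v)/2)
    K=np.array([[fl,0,cx],[0,fl,cy],[0,0,1]]); u=cv2.undistortPoints(np.array(pts,float).reshape(-1,1,2),K,q['d'])[:,0]
    R=E[:3,:3];t=E[:3,3];c=-R.T@t; out=[]
    for (a,b),zz in zip(u,np.broadcast_to(z,len(u))):
        r=R.T@[a,b,1]; out.append(c+r*(zz-c[2])/r[2])
    return np.round(out,4)
E
python3 - <<'E'
from h import *
for n in ('scene','side'):
    snap(n,n+'0'); p=optics.camera_params(n); E=p['extrinsics']; print(n,p['vfov'],-E[:3,:3].T@E[:3,3],E[2,:3])
s=env.sense(); print(s)
E
```

```text
scene 48.59867725831272 [-0.31998081 -0.51200786  0.6501584 ] [ 0.67296277  0.48004721 -0.56273953]
side 55.51743393116829 [-0.00374508  0.58877985  0.60553416] [ 0.47842932 -0.63125646 -0.61042663]
{'t': 0.1, 'joint_positions': array([ 1.20900212e+00,  4.23765658e-01,  1.63056738e+00,  2.25364023e-06,
        1.08858190e+00, -1.89846891e-02]), 'joint_velocities': array([-0.00191043, -0.0011764 , -0.00203012, -0.00105364,  0.00028064,
        0.00025808]), 'joint_torque': array([ 8.02934373e-04, -5.45618248e+01, -2.74326414e+01,  6.44982141e-02,
        1.87488244e-02,  9.12219804e-06]), 'position': array([0.20989164, 0.58822668, 0.24099678]), 'tcp_rot': array([ 1.70567170e-01,  9.85345829e-01, -6.49008079e-04, -1.26095601e-04]), 'contact_force': array([-0.22617067, -0.01923904,  0.6203749 ]), 'torque': array([ 0.06820994, -0.01801255, -0.04450708]), 'grasp_force': 0.0, 'width': 0.08782495496077487}
```

View pics/scene0.png

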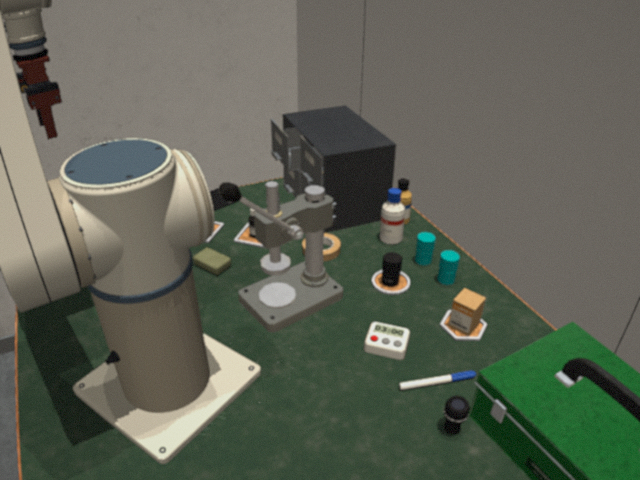

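View pics/side0.png

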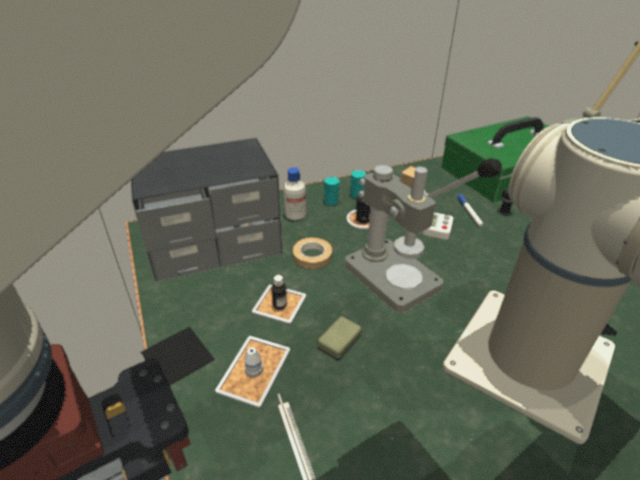

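The side view shows the objective in the oblong dock (253,365), the bottle in the square dock (279,295) and the empty mat (178,355). The scene view shows the black canister in the round dock (391,270) and the carton in the hex dock (465,312).

Possible mix-ups:
- **Canister:** the turquoise ones (425,248) and (449,267), and a black knob-like thing (455,413).
- **Bottle:** the blue-capped bottle (392,215) and the amber one (403,195).

I'll check the choices in close crops.

```bash
python3 - <<'E'
import cv2
a=cv2.imread('pics/side0.png'); b=cv2.imread('pics/scene0.png')
def c(im,x,y,w,h,s,f):
    o=cv2.resize(im[y:y+h,x:x+w],None,fx=s,fy=s,interpolation=cv2.INTER_CUBIC); cv2.imwrite(f,o)
c(a,140,268,180,140,4,'pics/c1.png'); c(b,360,240,140,105,5,'pics/c2.png')
E
```

```text
(no output)
```

View pics/c1.png

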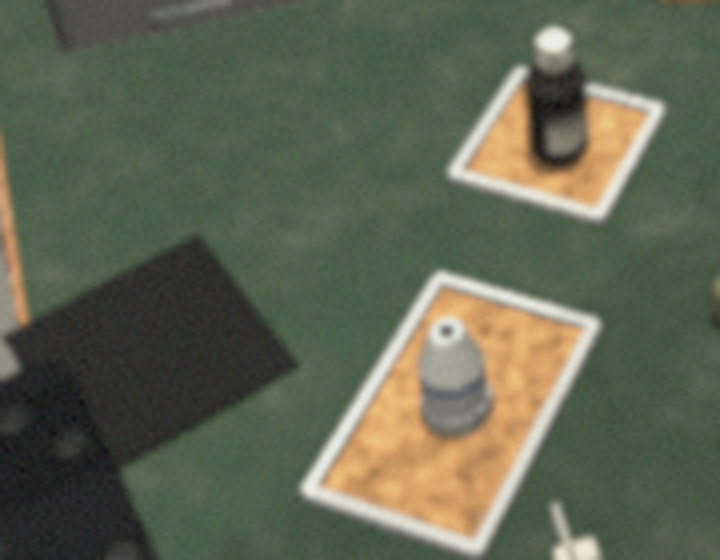

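View pics/c2.png

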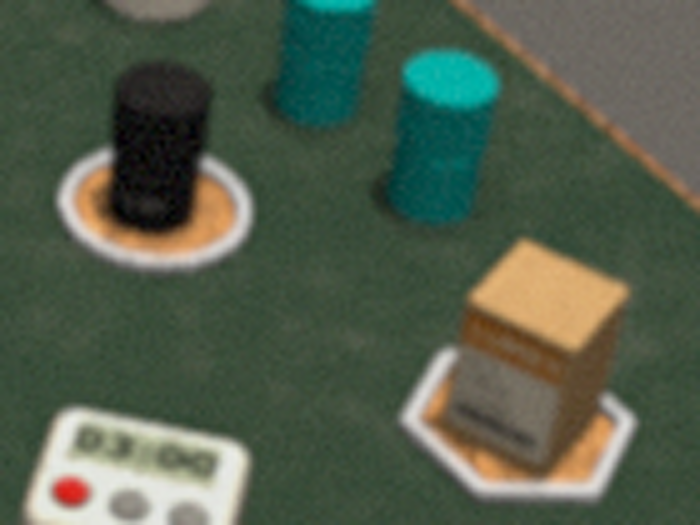

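The crops confirm the choices: a plain black canister, the kraft carton, the pale objective, and the black bottle with a white cap.

```bash
python3 - <<'E'
from h import *
def c(pts,x,y,s): return (np.array(pts)+.5)/s-.5+[x,y]
S=lambda p,z: px2w('side0',c(p,140,268,4),z)
C=lambda p,z: px2w('scene0',c(p,360,240,5),z)
def rect(n,w):
    print(n,w[:,:2].mean(0),'edges',[(round(float(np.hypot(*(d)) ),3),round(float(np.degrees(np.arctan2(d[1],d[0]))),1)) for d in (np.roll(w,-1,0)-w)[:,:2]])
rect('oblong',S([(438,270),(602,320),(478,555),(302,490)],.006))
rect('square',S([(518,66),(664,105),(602,220),(448,175)],.006))
rect('mat',S([(198,236),(298,365),(122,465),(16,336)],.003))
print('obj,bot',S([(449,330),(554,40)],[.05,.07]))
print('can, round, turq',C([(162,88),(155,209),(450,82)],[.062,.006,.06]))
rect('hex',C([(400,418),(445,347),(637,422),(600,500)],.006))
rect('carton',C([(525,238),(632,290),(575,352),(466,300)],.064))
print('turq2,amber,white,lever,cab',px2w('scene0',[(426,237),(404,182),(396,192),(229,191)],[.06,.1,.1,.31]))
print(px2w('side0',[(488,168),(133,195),(277,180),(262,142),(140,160)],[.31,.19,.19,.19,.19]), px2w('side0',[(382,172),(346,262),(388,243),(441,283),(403,307),(150,272),(281,250)],[.22,0.01,.01,.01,.01,0,0]))
p=optics.camera_params('wrist');E=p['extrinsics'];print(p['vfov'],-E[:3,:3].T@E[:3,3],E[:3,:3],p['cx'],p['cy'])
E
```

```text
oblong [0.3412 0.2919] edges [(0.075, -163.1), (0.116, 106.7), (0.074, 16.0), (0.115, -72.7)]
square [0.4043   0.158075] edges [(0.075, -163.1), (0.076, 107.4), (0.075, 16.7), (0.076, -72.5)]
mat [0.458225 0.34555 ] edges [(0.088, 166.3), (0.077, 76.0), (0.085, -8.8), (0.084, -101.8)]
obj,bot [[0.3411 0.2915 0.05  ]
 [0.4016 0.1596 0.07  ]]
can, round, turq [[ 0.4276 -0.1649  0.062 ]
 [ 0.4262 -0.1681  0.006 ]
 [ 0.4978 -0.2528  0.06  ]]
hex [ 0.394425 -0.333675] edges [(0.045, 2.8), (0.074, -88.5), (0.045, -175.8), (0.076, 91.1)]
carton [ 0.395725 -0.3337  ] edges [(0.042, -97.3), (0.042, 173.7), (0.042, 84.6), (0.044, -5.3)]
turq2,amber,white,lever,cab [[ 0.5312 -0.187   0.06  ]
 [ 0.6465 -0.0739  0.1   ]
 [ 0.5951 -0.0809  0.1   ]
 [ 0.1198 -0.0633  0.31  ]]
[[ 0.1392  0.0146  0.31  ]
 [ 0.6463  0.2495  0.19  ]
 [ 0.4831  0.0605  0.19  ]
 [ 0.6104 -0.038   0.19  ]
 [ 0.7453  0.1645  0.19  ]] [[ 0.323  -0.0323  0.22  ]
 [ 0.3692 -0.0069  0.01  ]
 [ 0.3335 -0.1128  0.01  ]
 [ 0.1899 -0.0665  0.01  ]
 [ 0.2173  0.0339  0.01  ]
 [ 0.6683  0.2475  0.    ]
 [ 0.5065  0.0345  0.    ]]
71.01077932604372 [0.13488938 0.61440565 0.38495819] [[ 0.33583415  0.94191569 -0.00320321]
 [ 0.90310788 -0.32102759  0.2851972 ]
 [ 0.2676034  -0.0986718  -0.95846351]] 319.2389006806328 233.149022155982
```

```bash
python3 -m inch '{"translation":[[0,0,0],[0,0,0],[0,0,0],[0,0,0],[0,0,0],[0,0,0],[0,0,0],[-4.95,2.2,0],[-4.95,2.2,0],[-4.95,2.2,0]],"dr":[[0,0,10.05],[0,0,10.05],[0,0,10.05],[0,0,10.05],[0,0,10.05],[0,0,10.05],[0,0,10.05],[0,0,0],[0,0,0],[0,0,0]],"gripper":[1,1,1,1,1,1,1,1,1,1]}'; python3 - <<'E'
from h import *
print(env.sense()['tcp_rot'])
print(px2w('scene0',[(573,325),(478,385),(530,470)],.12))
E
```

```text
t: 1.35
position: [0.2763, 0.4385, 0.2413]
tcp_rot: [0.707, 0.707, -0.0, 0.0]
contact_force: [1.2, 0.3, 0.8]
width: 0.0878
grasp_force: 0.0
[ 7.06826669e-01  7.07386700e-01 -3.16594945e-04  1.27487687e-04]
[[ 0.359  -0.507   0.12  ]
 [ 0.1694 -0.427   0.12  ]
 [ 0.0829 -0.5271  0.12  ]]
```

```bash
python3 -m inch '{"translation":[[-4.9,2.17,0],[-4.9,2.17,0],[-4.9,2.17,0],[0,0,4.5],[0,0,4.5],[0,0,0],[0,0,0],[0,0,0],[0,0,0],[0,0,0]],"dr":[[0,0,0],[0,0,0],[0,0,0],[0,0,0],[0,0,0],[0,0,0],[0,0,0],[0,0,0],[0,0,0],[0,0,0]],"gripper":[1,1,1,1,1,1,1,1,1,1]}'; python3 - <<'E'
from h import *
snap('wrist','w1')
E
```

```text
t: 2.6
position: [0.3414, 0.2935, 0.1524]
tcp_rot: [0.707, 0.707, 0.001, 0.0]
contact_force: [-0.6, -0.1, -0.5]
width: 0.088
grasp_force: 0.0
```

View pics/w1.png

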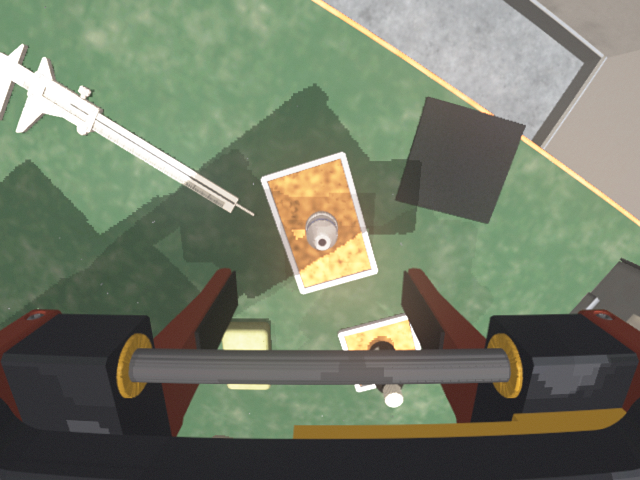

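The wrist view shows the objective's nose at (322,240), the whole oblong dock, and the mat at (460,160). I'll refine the positions from this.

```bash
python3 - <<'E'
from h import *
print(px2w('w1',[(322,241),(322,222)],[.05,.01]), px2w('w1',[(262,180),(345,153),(377,271),(302,293)],.006).mean(0),px2w('w1',[(427,97),(525,125),(489,223),(396,198)],.003).mean(0))
print(px2w('w1',[(393,400)],.07))
E
```

```text
[[0.3423 0.2915 0.05  ]
 [0.3426 0.2961 0.01  ]] [0.342675 0.290175 0.006   ] [0.462025 0.3477   0.003   ]
[[0.4023 0.1573 0.07  ]]
```

```bash
python3 -m inch '{"translation":[[-0.2,0.06,4],[0,0,4],[0,0,3],[0,0,1.3],[0,0,0],[0,0,0],[0,0,0],[0,0,0],[0,0,0],[0,0,0]],"dr":[[0,0,0],[0,0,0],[0,0,0],[0,0,0],[0,0,0],[0,0,0],[0,0,0],[0,0,0],[0,0,0],[0,0,0]],"gripper":[1,1,1,1,1,0.2,0.2,0.2,0.2,0.2]}'
```

```text
t: 3.9
position: [0.3418, 0.2912, 0.0288]
tcp_rot: [0.707, 0.707, 0.0, 0.0]
contact_force: [0.6, -0.1, 0.1]
width: 0.0414
grasp_force: 0.0
```

```bash
python3 -m inch '{"translation":[[0,0,0],[0,0,0],[0,0,0],[0,0,0],[0,0,0],[0,0,-2],[0,0,-4],[0,0,-1],[0,0,0],[0,0,0]],"dr":[[0,0,0],[0,0,0],[0,0,0],[0,0,0],[0,0,0],[0,0,0],[0,0,0],[0,0,0],[0,0,0],[0,0,0]],"gripper":[0.2,0.2,0.2,0.2,0.2,0.2,0.2,0.2,0.2,0.2]}'
```

```text
t: 5.15
position: [0.3412, 0.2907, 0.0977]
tcp_rot: [0.707, 0.707, -0.001, -0.0]
contact_force: [-0.4, 0.4, -2.0]
width: 0.0259
grasp_force: 30.0
```

```bash
python3 -m inch '{"translation":[[1.1,2.4,0],[1.5,3.2,0],[1.5,3.2,0],[1.1,2.4,0],[0.3,0.6,0],[0,0,0],[0,0,3],[0,0,2.4],[0,0,0.8],[0,0,0.5]],"dr":[[0,0,0],[0,0,0],[0,0,0],[0,0,0],[0,0,0],[0,0,0],[0,0,0],[0,0,0],[0,0,0],[0,0,0]],"gripper":[0.2,0.2,0.2,0.2,0.2,0.2,0.2,0.2,0.2,0.2]}'
python3 -c "
from h import *
snap('side','s1')
im=cv2.imread('pics/s1.png')[230:430,60:340];cv2.imwrite('pics/s1c.png',cv2.resize(im,None,fx=2.8,fy=2.8))"
```

```text
t: 6.4
position: [0.4592, 0.3459, 0.0315]
tcp_rot: [0.707, 0.707, -0.0, -0.0]
contact_force: [0.6, 0.0, -0.3]
width: 0.0258
grasp_force: 30.0
```

View pics/s1c.png

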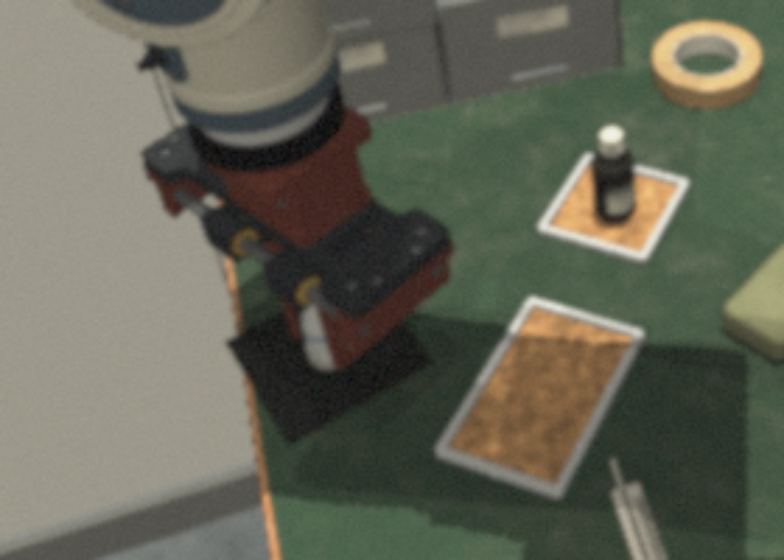

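The objective is held just above the mat, which sits at crop (330,370). I'll lower it, release, and cross over at 30 cm height to the canister.

```bash
python3 -m inch '{"translation":[[0,0,0.15],[0,0,0],[0,0,0],[0,0,0],[0,0,-2],[0,0,-5],[0,0,-5],[0,0,-5],[0,0,-5],[0,0,-5]],"dr":[[0,0,0],[0,0,0],[0,0,0],[0,0,0],[0,0,0],[0,0,0],[0,0,0],[0,0,0],[0,0,0],[0,0,0]],"gripper":[0.2,1,1,1,1,1,1,1,1,1]}'
python3 -m inch '{"translation":[[-5.1,-0.32,0],[-5.1,-0.32,0],[-5.1,-0.32,0],[-5.1,-0.32,0],[-5.1,-0.32,0],[-5.1,-0.32,0],[-5.1,-0.32,0],[-5.1,-0.32,0],[-5.1,-0.32,0],[-5.1,-0.32,0]],"dr":[[0,0,0],[0,0,0],[0,0,0],[0,0,0],[0,0,0],[0,0,0],[0,0,0],[0,0,0],[0,0,0],[0,0,0]],"gripper":[1,1,1,1,1,1,1,1,1,1]}'
python3 -m inch '{"translation":[[0,0,0],[0,0,4.5],[0,0,4.5],[0,0,4.5],[0,0,0],[0,0,0],[0,0,0],[0,0,0],[0,0,0],[0,0,0]],"dr":[[0,0,0],[0,0,0],[0,0,0],[0,0,0],[0,0,0],[0,0,0],[0,0,0],[0,0,0],[0,0,0],[0,0,0]],"gripper":[1,1,1,1,1,1,1,1,1,1]}'
python3 -c "
from h import *
snap('side','s2');snap('wrist','w2')
im=cv2.imread('pics/s2.png')[300:410,120:300];a=cv2.resize(im,None,fx=2.2,fy=2.2)
w=cv2.imread('pics/w2.png')[0:360];c=np.zeros((600,640,3),np.uint8);c[:360]=w;c[360:600,:396]=a[:240];cv2.imwrite('pics/m2.png',c)"
```

```text
t: 7.7
position: [0.4594, 0.3459, 0.3035]
tcp_rot: [0.707, 0.707, 0.001, 0.0]
contact_force: [1.7, 0.0, 0.1]
width: 0.0876
grasp_force: 0.0
t: 8.95
position: [0.4274, -0.1654, 0.3017]
tcp_rot: [0.707, 0.707, 0.0, 0.001]
contact_force: [-0.1, -0.3, 0.3]
width: 0.088
grasp_force: 0.0
t: 10.2
position: [0.4279, -0.1639, 0.1654]
tcp_rot: [0.707, 0.707, 0.0, 0.0]
contact_force: [-0.0, 0.0, 0.1]
width: 0.0878
grasp_force: 0.0
```

View pics/m2.png

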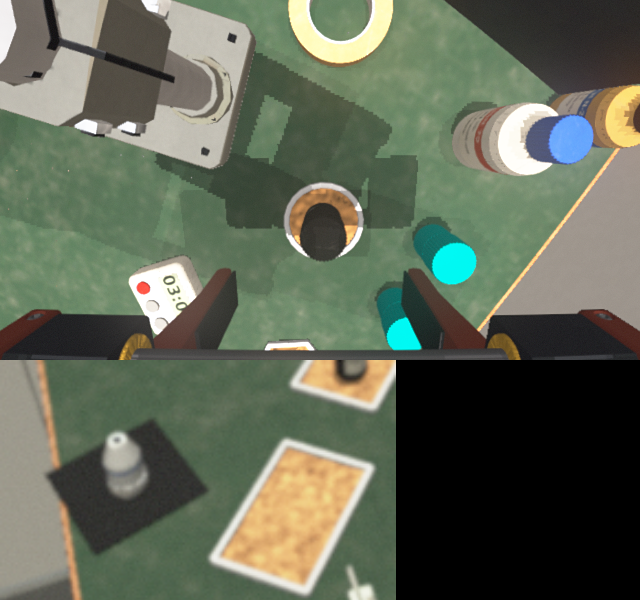

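The objective stands upright on the mat (crop (125,465)). The wrist view shows the canister top at (323,237) in the round dock, whose centre is at (324,221).

```bash
python3 - <<'E'
from h import *
print(px2w('w2',[(323,237),(324,221)],[.062,.006]))
print(px2w('s2',[(c[0]/2.2+120,(c[1]-360)/2.2+300) for c in [(117,438)]],.051))
E
```

```text
[[ 0.4294 -0.163   0.062 ]
 [ 0.4309 -0.1649  0.006 ]]
[[0.4582 0.3468 0.051 ]]
```

```bash
python3 -m inch '{"translation":[[0,0.05,4],[0,0,4],[0,0,3.5],[0,0,1.6],[0,0,0],[0,0,0],[0,0,0],[0,0,0],[0,0,0],[0,0,0]],"dr":[[0,0,0],[0,0,0],[0,0,0],[0,0,0],[0,0,0],[0,0,0],[0,0,0],[0,0,0],[0,0,0],[0,0,0]],"gripper":[1,1,1,1,0.3,0.3,0.3,0.3,0.3,0.3]}'
python3 -m inch '{"translation":[[0,0,0],[0,0,0],[0,0,0],[0,0,-2],[0,0,-4],[0,0,-4.5],[0,0,-4.5],[0,0,-4.5],[0,0,-4.5],[0,0,-2.5]],"dr":[[0,0,0],[0,0,0],[0,0,0],[0,0,0],[0,0,0],[0,0,0],[0,0,0],[0,0,0],[0,0,0],[0,0,0]],"gripper":[0.3,0.3,0.3,0.3,0.3,0.3,0.3,0.3,0.3,0.3]}'
```

```text
t: 11.55
position: [0.4287, -0.164, 0.0344]
tcp_rot: [0.707, 0.707, 0.0, 0.0]
contact_force: [0.8, 0.3, 2.6]
width: 0.0363
grasp_force: 30.0
t: 12.8
position: [0.4284, -0.1639, 0.3011]
tcp_rot: [0.707, 0.707, 0.0, 0.001]
contact_force: [-0.3, -0.3, -1.4]
width: 0.0365
grasp_force: 30.0
```

```bash
python3 -m inch '{"translation":[[2.5,-0.45,0],[4.5,-0.85,0],[5.5,-1.05,0],[5.5,-1.05,0],[5.5,-1.05,0],[5.5,-1.05,0],[5.5,-1.05,0],[5,-1,0],[4,-0.75,0],[2,-0.35,0]],"dr":[[0,0,0],[0,0,0],[0,0,0],[0,0,0],[0,0,0],[0,0,0],[0,0,0],[0,0,0],[0,0,0],[0,0,0]],"gripper":[0.3,0.3,0.3,0.3,0.3,0.3,0.3,0.3,0.3,0.3]}'
python3 -m inch '{"translation":[[0,0,2.5],[0,0,4.5],[0,0,4.5],[0,0,4.5],[0,0,4],[0,0,2.5],[0,0,1.5],[0,0,0],[0,0,0],[0,0,0]],"dr":[[0,0,0],[0,0,0],[0,0,0],[0,0,0],[0,0,0],[0,0,0],[0,0,0],[0,0,0],[0,0,0],[0,0,0]],"gripper":[0.3,0.3,0.3,0.3,0.3,0.3,0.3,0.3,0.3,0.3]}'
```

```text
t: 14.05
position: [0.3406, 0.2926, 0.2985]
tcp_rot: [0.706, 0.708, -0.001, -0.0]
contact_force: [-0.2, -0.2, -1.7]
width: 0.0361
grasp_force: 30.0
t: 15.3
position: [0.3424, 0.2916, 0.0601]
tcp_rot: [0.707, 0.707, 0.001, 0.0]
contact_force: [0.2, 0.1, -1.4]
width: 0.036
grasp_force: 30.0
```

```bash
python3 -m inch '{"translation":[[0,0,1.5],[0,0,0.7],[0,0,0.3],[0,0,0],[0,0,0],[0,0,0],[0,0,0],[0,0,-3],[0,0,-5],[0,0,-4.5]],"dr":[[0,0,0],[0,0,0],[0,0,0],[0,0,0],[0,0,0],[0,0,0],[0,0,0],[0,0,0],[0,0,0],[0,0,0]],"gripper":[0.3,0.3,0.3,0.3,1,1,1,1,1,1]}'
python3 -m inch '{"translation":[[-3,1.5,0],[-4.5,2,0],[-4,1.8,0],[-1.8,0.7,0],[0,0,0],[0,0,0],[0,0,0],[0,0,0],[0,0,0],[0,0,0]],"dr":[[0,0,0],[0,0,0],[0,0,0],[0,0,0],[0,0,0],[0,0,0],[0,0,0],[0,0,0],[0,0,0],[0,0,0]],"gripper":[1,1,1,1,1,1,1,1,1,1]}'
python3 -c "
from h import *
snap('wrist','w3')"
```

```text
t: 16.55
position: [0.3416, 0.291, 0.1606]
tcp_rot: [0.707, 0.707, -0.0, -0.0]
contact_force: [0.8, 0.1, -0.2]
width: 0.0874
grasp_force: 0.0
t: 17.8
position: [0.4017, 0.1583, 0.1592]
tcp_rot: [0.707, 0.707, -0.0, -0.0]
contact_force: [0.1, 0.0, 0.7]
width: 0.0878
grasp_force: 0.0
```

View pics/w3.png

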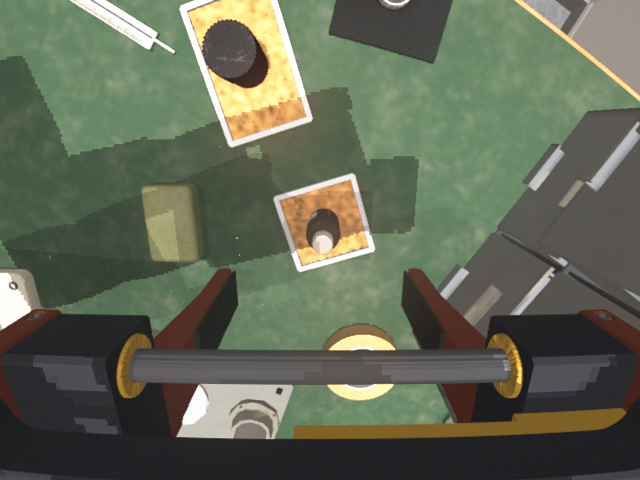

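The canister stands upright in the oblong dock (top at (231,50)). The bottle cap is at (323,242), and the square dock's corners are clear.

```bash
python3 - <<'E'
from h import *
print(px2w('w3',[(322,242),(231,50)],[.07,.062]), px2w('w3',[(275,200),(353,175),(374,246),(298,271)],.006).mean(0))
E
```

```text
[[0.4024 0.1598 0.07  ]
 [0.3424 0.2894 0.062 ]] [0.405525 0.1559   0.006   ]
```

```bash
python3 -m inch '{"translation":[[0.05,0.05,4],[0,0,4],[0,0,3.5],[0,0,1.45],[0,0,0],[0,0,0],[0,0,0],[0,0,0],[0,0,0],[0,0,0]],"dr":[[0,0,0],[0,0,0],[0,0,0],[0,0,0],[0,0,0],[0,0,0],[0,0,0],[0,0,0],[0,0,0],[0,0,0]],"gripper":[1,1,1,1,0.2,0.2,0.2,0.2,0.2,0.2]}'
python3 -m inch '{"translation":[[0,0,0],[0,0,0],[0,0,0],[0,0,-2],[0,0,-4],[0,0,-4.5],[0,0,-4.5],[0,0,-4.5],[0,0,-4.5],[0,0,-3]],"dr":[[0,0,0],[0,0,0],[0,0,0],[0,0,0],[0,0,0],[0,0,0],[0,0,0],[0,0,0],[0,0,0],[0,0,0]],"gripper":[0.2,0.2,0.2,0.2,0.2,0.2,0.2,0.2,0.2,0.2]}'
```

```text
t: 19.1
position: [0.4024, 0.1587, 0.0298]
tcp_rot: [0.707, 0.707, 0.0, 0.0]
contact_force: [-0.1, 0.5, 0.2]
width: 0.0314
grasp_force: 0.1
t: 20.35
position: [0.4024, 0.1587, 0.3017]
tcp_rot: [0.707, 0.707, 0.001, 0.0]
contact_force: [0.7, 0.4, -0.4]
width: 0.0271
grasp_force: 30.0
```

```bash
python3 -m inch '{"translation":[[-2,0.16,0],[-3.5,0.28,0],[-4.5,0.36,0],[-4.5,0.36,0],[-4.5,0.36,0],[-4.5,0.36,0],[-4,0.32,0],[-3.5,0.28,0],[-1.5,0.12,0],[0,0,0]],"dr":[[0,0,0],[0,0,0],[0,0,0],[0,0,0],[0,0,0],[0,0,0],[0,0,0],[0,0,0],[0,0,0],[0,0,0]],"gripper":[0.2,0.2,0.2,0.2,0.2,0.2,0.2,0.2,0.2,0.2]}'
python3 -m inch '{"translation":[[0,0,2.5],[0,0,4.5],[0,0,4.5],[0,0,4.5],[0,0,4.5],[0,0,3],[0,0,1.5],[0,0,0],[0,0,0],[0,0,0]],"dr":[[0,0,0],[0,0,0],[0,0,0],[0,0,0],[0,0,0],[0,0,0],[0,0,0],[0,0,0],[0,0,0],[0,0,0]],"gripper":[0.2,0.2,0.2,0.2,0.2,0.2,0.2,0.2,0.2,0.2]}'
```

```text
t: 21.6
position: [0.4281, -0.1665, 0.2994]
tcp_rot: [0.708, 0.707, -0.0, -0.0]
contact_force: [-0.2, 0.4, -0.6]
width: 0.0273
grasp_force: 30.0
t: 22.85
position: [0.4292, -0.1666, 0.0508]
tcp_rot: [0.707, 0.707, 0.0, 0.001]
contact_force: [-0.4, -0.6, -0.3]
width: 0.0272
grasp_force: 30.0
```

```bash
python3 -m inch '{"translation":[[0,0,1.2],[0,0,0.6],[0,0,0.2],[0,0,0],[0,0,0],[0,0,0],[0,0,0],[0,0,-3],[0,0,-5],[0,0,-5]],"dr":[[0,0,0],[0,0,0],[0,0,0],[0,0,0],[0,0,0],[0,0,0],[0,0,0],[0,0,0],[0,0,0],[0,0,0]],"gripper":[0.2,0.2,0.2,0.2,1,1,1,1,1,1]}'
python3 -m inch '{"translation":[[0,0,-2],[-3,-0.6,0],[-4.5,-0.9,0],[-4.5,-0.9,0],[-3,-0.6,0],[-1.7,-0.4,0],[0,0,0],[0,0,0],[0,0,0],[0,0,0]],"dr":[[0,0,0],[0,0,0],[0,0,0],[0,0,0],[0,0,0],[0,0,0],[0,0,0],[0,0,0],[0,0,0],[0,0,0]],"gripper":[1,1,1,1,1,1,1,1,1,1]}'
python3 -c "
from h import *
snap('wrist','w4')"
```

```text
t: 24.1
position: [0.428, -0.1662, 0.1608]
tcp_rot: [0.707, 0.707, -0.0, -0.001]
contact_force: [1.4, -0.8, -0.2]
width: 0.0835
grasp_force: 0.0
t: 25.35
position: [0.3947, -0.3326, 0.1797]
tcp_rot: [0.707, 0.708, 0.0, -0.0]
contact_force: [0.7, 0.5, -0.1]
width: 0.0879
grasp_force: 0.0
```

View pics/w4.png

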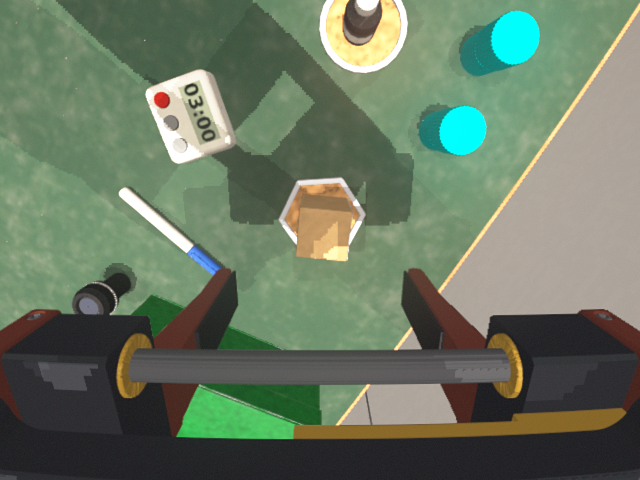

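The bottle stands upright in the round dock (365,20), and the carton's top is at about (323,235). An enlarged crop will give the carton's angle.

```bash
python3 -c "
import cv2
im=cv2.imread('pics/w4.png')[165:275,265:385];cv2.imwrite('pics/w4c.png',cv2.resize(im,None,fx=5,fy=5,interpolation=cv2.INTER_CUBIC))"
```

```text
(no output)
```

View pics/w4c.png

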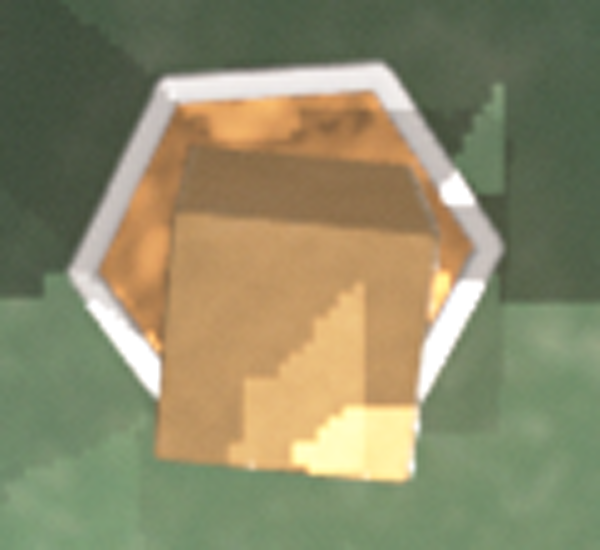

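```bash
python3 - <<'E'
from h import *
f=lambda p:(np.array(p)+.5)/5-.5+[265,165]
w=px2w('w4',f([(175,212),(437,237),(413,480),(157,460)]),.064);print(w.mean(0))
d=(np.roll(w,-1,0)-w)[:,:2];print(np.degrees(np.arctan2(d[:,1],d[:,0])),np.hypot(*d.T))
print(px2w('w4',f([(72,270),(503,248)]),.006).mean(0)); print(px2w('w4',[(369,1)],.07))
E
```

```text
[ 0.39685 -0.3336   0.064  ]
[ -5.50547786 -93.89734008 175.40454505  85.06583566] [0.04169233 0.04119527 0.04243642 0.04185511]
[ 0.3959  -0.33275  0.006  ]
[[ 0.4263 -0.1685  0.07  ]]
```

```bash
python3 -m inch '{"translation":[[-0.1,0.15,2],[0,0,4],[0,0,4],[0,0,3],[0,0,1.5],[0,0,0],[0,0,0],[0,0,0],[0,0,0],[0,0,0]],"dr":[[0,0,0],[0,0,5],[0,0,0],[0,0,0],[0,0,0],[0,0,0],[0,0,0],[0,0,0],[0,0,0],[0,0,0]],"gripper":[1,1,1,1,1,0.35,0.35,0.35,0.35,0.35]}'
python3 -m inch '{"translation":[[0,0,0],[0,0,0],[0,0,0],[0,0,-2],[0,0,-4],[0,0,-4.5],[0,0,-4.5],[0,0,-4.5],[0,0,-4.5],[0,0,-2.5]],"dr":[[0,0,0],[0,0,0],[0,0,0],[0,0,0],[0,0,0],[0,0,-2.5],[0,0,-2.5],[0,0,0],[0,0,0],[0,0,0]],"gripper":[0.35,0.35,0.35,0.35,0.35,0.35,0.35,0.35,0.35,0.35]}'
```

```text
t: 26.65
position: [0.3961, -0.3345, 0.0351]
tcp_rot: [0.737, 0.676, 0.0, 0.0]
contact_force: [0.9, 0.3, 4.2]
width: 0.0417
grasp_force: 30.0
t: 27.9
position: [0.3962, -0.3347, 0.3021]
tcp_rot: [0.707, 0.707, 0.0, 0.001]
contact_force: [-0.1, -0.4, -0.5]
width: 0.042
grasp_force: 30.0
```

```bash
python3 -m inch '{"translation":[[3,0.05,0],[5,0.1,0],[5.7,0.1,0],[5.7,0.1,0],[5.7,0.1,0],[5.7,0.1,0],[5.7,0.1,0],[5.55,0.1,0],[4.5,0.1,0],[2.5,0,0]],"dr":[[0,0,0],[0,0,0],[0,0,0],[0,0,0],[0,0,0],[0,0,0],[0,0,0],[0,0,0],[0,0,0],[0,0,0]],"gripper":[0.35,0.35,0.35,0.35,0.35,0.35,0.35,0.35,0.35,0.35]}'
python3 -m inch '{"translation":[[0,0,0],[0,0,2.5],[0,0,4.5],[0,0,4.5],[0,0,4.5],[0,0,4.5],[0,0,3],[0,0,1.2],[0,0,0],[0,0,0]],"dr":[[0,0,0],[0,0,-6],[0,0,-6],[0,0,-5],[0,0,0],[0,0,0],[0,0,0],[0,0,0],[0,0,0],[0,0,0]],"gripper":[0.35,0.35,0.35,0.35,0.35,0.35,0.35,0.35,0.35,0.35]}'
```

```text
t: 29.15
position: [0.4038, 0.1581, 0.2995]
tcp_rot: [0.706, 0.708, -0.0, -0.0]
contact_force: [-0.5, 0.1, -0.1]
width: 0.0421
grasp_force: 30.0
t: 30.4
position: [0.4051, 0.1562, 0.0537]
tcp_rot: [0.595, 0.804, 0.001, 0.0]
contact_force: [-0.6, 0.2, -0.1]
width: 0.0417
grasp_force: 30.0
```

```bash
python3 -m inch '{"translation":[[0,0,1.2],[0,0,0.5],[0,0,0.15],[0,0,0],[0,0,0],[0,0,0],[0,0,0],[0,0,-3],[0,0,-5],[0,0,-5]],"dr":[[0,0,0],[0,0,0],[0,0,0],[0,0,0],[0,0,0],[0,0,0],[0,0,0],[0,0,0],[0,0,0],[0,0,5]],"gripper":[0.35,0.35,0.35,0.35,1,1,1,1,1,1]}'
python3 -m inch '{"translation":[[0,0,0],[0,0,0],[3,0.85,0],[5,1.4,0],[5,1.4,0],[4,1.1,0],[2,0.6,0],[0,0,0],[0,0,0],[0,0,0]],"dr":[[0,0,6],[0,0,6],[0,0,0],[0,0,0],[0,0,0],[0,0,0],[0,0,0],[0,0,0],[0,0,0],[0,0,0]],"gripper":[1,1,1,1,1,1,1,1,1,1]}'
python3 -c "
from h import *
snap('wrist','w5')"
```

```text
t: 31.65
position: [0.4039, 0.156, 0.1652]
tcp_rot: [0.63, 0.777, -0.001, -0.0]
contact_force: [0.5, 0.4, -0.2]
width: 0.0878
grasp_force: 0.0
t: 32.9
position: [0.4575, 0.3448, 0.1642]
tcp_rot: [0.707, 0.707, -0.0, -0.0]
contact_force: [-0.4, -0.6, 0.2]
width: 0.0882
grasp_force: 0.0
```

View pics/w5.png

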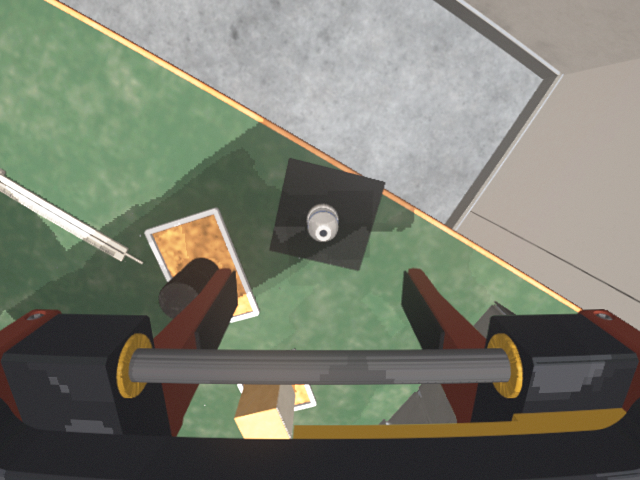

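The objective stands upright on the mat with its nose at (323,233), and the carton stands in the square dock.

```bash
python3 -c "
from h import *
print(px2w('w5',[(323,233)],.051))"
```

```text
[[0.459  0.3459 0.051 ]]
```

```bash
python3 -m inch '{"translation":[[0.1,0.1,4],[0,0,4],[0,0,4],[0,0,1.55],[0,0,0],[0,0,0],[0,0,0],[0,0,0],[0,0,0],[0,0,0]],"dr":[[0,0,0],[0,0,0],[0,0,0],[0,0,0],[0,0,0],[0,0,0],[0,0,0],[0,0,0],[0,0,0],[0,0,0]],"gripper":[1,1,1,1,0.2,0.2,0.2,0.2,0.2,0.2]}'
python3 -m inch '{"translation":[[0,0,0],[0,0,0],[0,0,0],[0,0,-2],[0,0,-4],[0,0,-4.5],[0,0,-4.5],[0,0,-4.5],[0,0,-4.5],[0,0,-3]],"dr":[[0,0,0],[0,0,0],[0,0,0],[0,0,0],[0,0,0],[0,0,0],[0,0,0],[0,0,0],[0,0,0],[0,0,0]],"gripper":[0.2,0.2,0.2,0.2,0.2,0.2,0.2,0.2,0.2,0.2]}'
```

```text
t: 34.2
position: [0.4588, 0.3472, 0.0288]
tcp_rot: [0.707, 0.707, 0.0, 0.0]
contact_force: [0.1, -0.5, -0.9]
width: 0.0315
grasp_force: 0.0
t: 35.45
position: [0.4589, 0.3472, 0.3023]
tcp_rot: [0.707, 0.707, 0.002, 0.0]
contact_force: [0.1, -0.7, -1.1]
width: 0.0263
grasp_force: 30.0
```

```bash
python3 -m inch '{"translation":[[-3,-0.3,0],[-5,-0.5,0],[-5,-0.5,0],[-5,-0.5,0],[-5,-0.5,0],[-5,-0.5,0],[-5,-0.5,0],[-5,-0.5,0],[-5,-0.5,0],[-5,-0.5,0]],"dr":[[0,0,0],[0,0,0],[0,0,0],[0,0,0],[0,0,0],[0,0,0],[0,0,0],[0,0,0],[0,0,0],[0,0,0]],"gripper":[0.2,0.2,0.2,0.2,0.2,0.2,0.2,0.2,0.2,0.2]}'
python3 -m inch '{"translation":[[-5,-0.5,0],[-5,-0.4,0],[-5,-0.35,0],[-3.5,-0.3,0],[-1.4,0,0],[0,0,2.5],[0,0,4.5],[0,0,4.5],[0,0,4.5],[0,0,3]],"dr":[[0,0,0],[0,0,0],[0,0,0],[0,0,0],[0,0,0],[0,0,0],[0,0,0],[0,0,0],[0,0,0],[0,0,0]],"gripper":[0.2,0.2,0.2,0.2,0.2,0.2,0.2,0.2,0.2,0.2]}'
```

```text
t: 36.7
position: [0.4101, -0.1343, 0.2998]
tcp_rot: [0.707, 0.707, 0.0, 0.001]
contact_force: [0.3, -0.5, -1.4]
width: 0.0263
grasp_force: 30.0
t: 37.95
position: [0.395, -0.3304, 0.1075]
tcp_rot: [0.707, 0.707, 0.0, -0.001]
contact_force: [-0.9, 0.6, -0.3]
width: 0.0261
grasp_force: 30.0
```

```bash
python3 -m inch '{"translation":[[0,0,0],[0,0,3],[0,0,3],[0,0,1.4],[0,0,0.3],[0,0,0],[0,0,0],[0,0,0],[0,0,0],[0,0,0]],"dr":[[0,0,0],[0,0,0],[0,0,0],[0,0,0],[0,0,0],[0,0,0],[0,0,0],[0,0,0],[0,0,0],[0,0,0]],"gripper":[0.2,0.2,0.2,0.2,0.2,0.2,0.2,0.2,0.2,0.2]}'
```

```text
t: 39.2
position: [0.3954, -0.3319, 0.0318]
tcp_rot: [0.707, 0.707, -0.0, 0.0]
contact_force: [0.5, -0.5, -1.0]
width: 0.0259
grasp_force: 30.0
```

```bash
python3 -m inch '{"translation":[[0,0,0.2],[0,0,0.1],[0,0,0],[0,0,0],[0,0,0],[0,0,0],[0,0,0],[0,0,-3],[0,0,-5],[0,0,-5]],"dr":[[0,0,0],[0,0,0],[0,0,0],[0,0,0],[0,0,0],[0,0,0],[0,0,0],[0,0,0],[0,0,0],[0,0,0]],"gripper":[0.2,0.2,0.2,1,1,1,1,1,1,1]}'
python3 -m inch '{"translation":[[0,0,-5],[0,0,-5],[0,0,-3],[0,0,0],[0,0,0],[0,0,0],[0,0,0],[0,0,0],[0,0,0],[0,0,0]],"dr":[[0,0,0],[0,0,0],[0,0,0],[0,0,0],[0,0,0],[0,0,0],[0,0,0],[0,0,0],[0,0,0],[0,0,0]],"gripper":[1,1,1,1,1,1,1,1,1,1]}'
python3 -c "
from h import *
snap('wrist','w6');a=cv2.imread('pics/w6.png')[:300]
snap('side','s6');b=cv2.imread('pics/s6.png')[260:410,180:340]
c=np.zeros((600,640,3),np.uint8);c[:300]=a;c[300:,:320]=cv2.resize(b,None,fx=2,fy=2);cv2.imwrite('pics/m6.png',c)"
```

```text
t: 40.45
position: [0.3951, -0.3316, 0.1598]
tcp_rot: [0.707, 0.707, -0.0, -0.0]
contact_force: [0.1, 0.1, -0.6]
width: 0.0877
grasp_force: 0.0
t: 41.7
position: [0.3954, -0.3319, 0.2886]
tcp_rot: [0.707, 0.707, -0.0, -0.0]
contact_force: [-0.1, 0.3, 0.7]
width: 0.0878
grasp_force: 0.0
```

View pics/m6.png

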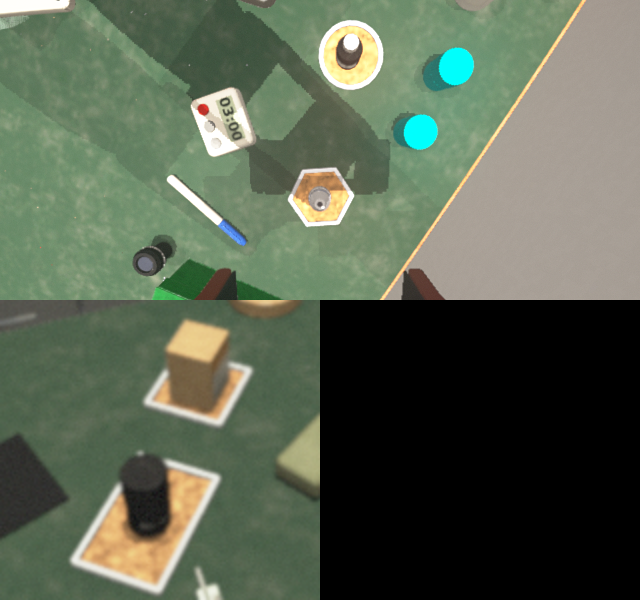

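All four stand upright in the right docks: objective (319,199), bottle (351,45), carton and canister. I'll do a quick check of the centring.

```bash
python3 - <<'E'
from h import *
print('obj,hex,bot,round',px2w('w6',[(319,200),(321,197),(351,41),(351,55)],[.05,.006,.07,.006]))
f=lambda p:np.array(p)/2+[180,110]
S=lambda p,z:px2w('s6',f(p),z)
print('carton',S([(185,320),(229,333),(213,362),(167,352)],.064).mean(0),'sq',S([(180,354),(252,369),(221,425),(144,403)],.006).mean(0))
print('can',S([(145,470)],.062),'obl',S([(142,453),(220,478),(159,591),(72,562)],.006).mean(0))
E
```

```text
obj,hex,bot,round [[ 0.3936 -0.3285  0.05  ]
 [ 0.3961 -0.3332  0.006 ]
 [ 0.4248 -0.1665  0.07  ]
 [ 0.4305 -0.166   0.006 ]]
carton [0.399325 0.15965  0.064   ] sq [0.402    0.159325 0.006   ]
can [[0.3396 0.2903 0.062 ]] obl [0.339225 0.29225  0.006   ]
```

```bash
python3 -c "
from cell import env
print(env.hand_in())"
```

```text
the job is handed in; nothing more can be done
None
```

I handed the job in at about 42 s: the bottle is in the round dock, the carton in the square, the objective in the six-sided and the canister in the oblong, all upright and within about 6 mm of centre by the last pictures.

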